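# Shut the thread box: slide its lid home and turn the keepers over it

## Robot

A 6-joint arm with a two-finger parallel gripper is mounted at the origin on the work surface; the furniture and walls round the work are solid. World frame = base frame: x ahead of the robot, y to its left, z up, the work surface at z = 0. Lengths are in m, angles in rad, forces in N, time in s.
With the tool pointing down it reaches from about 0.35 to 0.85 m from the base axis. Payload 8.1 kg.
Tool frame: the origin (TCP) lies midway between the tips of the shut fingers; the grasp point (between the pads) lies behind it (manip.grip_point_offset is the z of the grasp point in the tool frame, in m); z points along the fingers, y is the line along which they close (so a half turn about z gives the same grasp; the last joint's range is limited). The gripper opens to 93 mm and grips with 3 to 60 N. Pads are 15 mm wide; open, the fingers measure 128 mm over their backs; the gripper's body (75 mm by 188 mm) begins 65 mm behind the grasp point.
Start: joints at [-1.319, 0.13, 1.488, -0, 1.523, -0.085], TCP at [0.198, -0.566, 0.219] pointing down, gripper open.
Joint ranges: [-2.96, 2.96], [-0.89, 2.26], [0.02, 2.5], [-1.34, 4.48], [0, 2.73], [-2.66, 2.66]. Speed limits (rad/s): [2.39, 2.39, 2.79, 3.14, 3.14, 3.14].

## Interface

Orientations are given as a 3x3 rotation matrix whose columns are the frame's x, y, z axes.
In Python, from plant import manip gives the robot as it stands.
- The arm moves only by the shell command python3 -m jog 'ROWS' [OPENING] [FORCE]. ROWS is JSON, a list that holds one entry, the list of rows, each a list of 4 numbers: the shift along the tool's x, y, z normalised to -1 to 1, where 1 is 0.15 m, then the turn about the tool's z normalised to -1 to 1, where 1 is pi/2 rad. In form: [[[tx, ty, tz, twist], ...]]. A call has 1 to 12 rows; each row is the pose to reach, as a shift and turn from the pose commanded when the call began, along the tool's axes at that moment; what a row does not reach only later rows make up. A row lasts 1/12 s, in which the tool goes at most 41.7 mm and 7.16 degrees, less where a joint would pass 70% of its speed; a pose out of reach is approached as far as the arm can. A call with a number of a shift or a turn outside -1 to 1 is refused whole. A call with a gripper value outside its range is refused whole. OPENING is the closure, from -1 (fully open) to 1 (shut), set as the call begins (- or left out, the last holds). The fingers move at their own pace and stop on an object; FORCE is the grip in N (left out, the last holds). Time passes only in rows, so rows that repeat a pose let the fingers close. It gives the time, the measured TCP pose, the force, the opening and the grip force at its end, in the units of the state.
- manip.read_state(): the state, without advancing time (a new reading comes with each control period).
- manip.snapshot(name): name is "scene" or "top" or "wrist"; returns a dict with "img" (420x560x3 uint8, red, green, blue), "fx", "fy", "cx", "cy" (pixels), "xyz" and "attitude" of the camera in the world; the wrist camera has in their place "T_tool_cam" (4x4, takes a point from camera to tool coordinates, whose origin is the TCP and whose axes are the flange's). Camera axes: x right, y down, z forward; pixel columns grow to the right and rows downward; lengths in m; the calibration is good to about 2 mm. A picture is of the moment at which its call begins: read the wrist's pose just before it. There is no depth.
- manip.close_job(): hands the job in; it is judged then, once.
Trained networks look in a picture, given as the dict that the camera call returned (one of the last four; its "shot" number tells which), for a name from the list of things; names that differ only in an ending like _2 or _b are one class to them, and where a whole thing is asked for, a point or a joint stands for the part that bears it (a point fixed in the world has none). Each returns a list of dicts, best first, with "score" (0 to 1); they miss things now and then, are a little off and sometimes report something else, mostly with a low value. They report only what shows in the picture. A call takes as long as a camera call. They do not tell look-alikes from the thing itself.
- manip.trace(thing, picture): "mask" (420x560 bool, what is visible of it) and "bbox" ([left, top, right, bottom] in pixels, round what is visible of it).
The state is a dict: "clock": time; "joint_pos": joint angles; "qvel": joint speeds; "effort": joint torques, N m; "position": TCP position; "tcp_rot": TCP orientation; "ft_force": force on the tool from outside, world axes, zero at the start; "ft_torque": the same for the moment, N m; "finger_gap": finger opening in m; "gripper_force": force on a finger pad.
Only numpy, scipy, OpenCV 4.12 (cv2) and the standard library are available. Lean on these libraries where they do the work, as an engineer would, in place of code of your own. Each camera call takes 0.05 s, during which the arm holds its last target. There are 200 camera calls.

## Task

The square wooden thread box was left with its round lid pushed askew. Slide the lid across the box top until it drops fully home in the round mouth and sits level, then turn both brass keepers in over the lid's edge, each pointing at the lid's middle, so it cannot come off. Leave the box where it stands and do not disturb the things lying about.

Things in the scene. Friction and masses are not known exactly. Their poses are not given: they have to be found in the camera images.
- thread_box: Square hardwood box, 160 x 160 x 62 mm, 1.6 kg, loose on the table, spools fixed inside. Origin: centre of its underside; x, y along its sides, z up. The flat top (z 62 mm) has a round mouth, 104 mm diameter, in the middle. Brass keepers turn on screws at its corners (+66, +66) mm (keeper_a) and (-66, -66) mm (keeper_b); the other corners are bare.
- lid: Loose wooden disc lid, no knob: flange 116 mm diameter, 8 mm thick; below it a plug, 100 mm diameter, 7 mm deep, with 2 mm play in the mouth. Origin: centre of the flange's underside; z up. Starts resting on its plug on the box top (origin 69 mm above the box's underside), 31 to 45 mm off centre towards the bare corner (+80, -80) mm. Seated: origin at (0, 0, 62) mm in the box's frame.
- keeper_a (a joint): Angle of the keeper at corner (+66, +66) mm: brass bar 12 mm wide, 7 mm thick, reaching 56 mm from its screw, underside at z 72 mm: passes 2 mm over the seated lid, is blocked by one not down. 0: parked, pointing along the box's -x; grows anticlockwise from above; 0.785: pointing at the box's centre. Range -0.35 to 1.57. Stays where left; 1.5 N at the stud turns it.
- keeper_a_stud (a point): Centre of the top of keeper_a's upright round brass thumb stud, 12 mm in diameter and 14 mm tall, 36 mm from the keeper's screw; 93 mm above the box's underside.
- keeper_b (a joint): Angle of the keeper at the box's (-66, -66) mm corner, the same part as keeper_a. 0: parked, pointing along the box's +y; growing (clockwise from above) as it swings in; 0.785: pointing at the centre of the box. Range -0.35 to 1.57.
- keeper_b_stud (a point): Centre of the top of keeper_b's thumb stud, as for keeper_a.
- pin_tin: Bystander: flat round tin, 70 mm in diameter, 23 mm high, left of the work. Origin: centre of its underside.
- white_spool: Bystander: white thread spool standing upright, 35 mm in diameter, 58 mm high, between robot and box. Origin: centre of its underside.
- fabric_glue: Bystander: tube of glue, 38 x 136 x 26 mm, lying to the far left of the box. Origin: centre of its underside.
- tambour_hook: Bystander: slim hooked needle tool, 141 mm long, 10 mm thick, lying beyond the box. Origin: centre of its underside.
Mind the look-alikes: they are no part of the job. Of the things shaped like the lid, the wooden one is meant.

How it is judged:
By the outcome, as a careful person would: the job done as asked, in the order asked, and still so for the second after the job is handed in, with the robot touching nothing.
It also fails if it takes over 58 s, if anything falls off the work surface, if the arm or the gripper's body presses on something with over 40 N, if the wrist force passes 120 N, or if a joint passes its speed limit or range.

## Working session

There is one attempt and no reset: what is moved stays moved. The work goes in short steps, Python scripts to look and compute and a shell command to move; the robot and the scene stay as the last step left them, time stands still between calls to the robot, and variables do not carry over. Pictures are saved under pics/ and viewed, at most 10 in all, crops included, and the job is handed in when it is done.

```bash
ls; mkdir -p pics; cat > h.py <<'E'
import numpy as np, cv2
from plant import manip
def cam(s,st=None):
    if 'xyz' in s: return np.array(s['xyz']),np.array(s['attitude'])
    T=np.array(s['T_tool_cam']);R=np.array(st['tcp_rot']);return np.array(st['position'])+R@T[:3,3],R@T[:3,:3]
def ray(s,u,v,z,st=None):
    p,R=cam(s,st);d=R@np.array([(u-s['cx'])/s['fx'],(v-s['cy'])/s['fy'],1]);return p+d*(z-p[2])/d[2]
def proj(s,P,st=None):
    p,R=cam(s,st);c=R.T@(np.array(P)-p);return np.array([s['cx']+s['fx']*c[0]/c[2],s['cy']+s['fy']*c[1]/c[2]])
E
python3 - <<'E'
from h import *
st=manip.read_state();print(st['clock'],st['position'],np.round(st['tcp_rot'],3),manip.grip_point_offset,st['finger_gap'])
ss=[]
for n in("top","scene"):
    s=manip.snapshot(n);cv2.imwrite(f'pics/{n}.png',s['img'][:,:,::-1]);print(n,s['fx'],s['xyz'],np.round(s['attitude'],2).tolist())
    for t in("thread_box","lid","keeper_a","pin_tin","white_spool","fabric_glue","tambour_hook"):
        for r in manip.trace(t,s)[:3]:
            ys,xs=np.nonzero(r['mask']);print(t,round(r['score'],2),r['bbox'],xs.mean().round(1),ys.mean().round(1))
E
```

```text
pics
0.0 [ 0.19816744 -0.56573878  0.21759363] [[ 0.944  0.33  -0.   ]
 [ 0.33  -0.944  0.002]
 [ 0.    -0.002 -1.   ]] -0.0188 0.0927543812308216
top 387.7616944580778 [0.46346572 0.09247304 0.96216685] [[-0.02, -1.0, 0.08], [-1.0, 0.02, -0.01], [0.0, -0.08, -1.0]]
thread_box 0.63 [281.2, 158.9, 382.1, 258.9] 330.8 216.7
lid 0.89 [223.0, 190.3, 267.8, 241.5] 245.9 215.9
lid 0.74 [313.4, 167.8, 362.1, 216.2] 337.0 190.6
lid 0.62 [310.2, 272.3, 357.9, 320.9] 334.8 295.0
keeper_a 0.67 [291.5, 195.7, 306.1, 220.8] 300.0 207.5
keeper_a 0.44 [360.2, 208.1, 379.6, 228.0] 368.6 217.6
pin_tin 0.59 [145.8, 233.0, 172.4, 260.8] 160.2 246.8
pin_tin 0.56 [359.1, 206.5, 378.8, 228.7] 369.0 217.3
white_spool 0.68 [381.6, 272.6, 401.9, 287.5] 391.1 282.3
fabric_glue 0.67 [156.1, 172.6, 211.6, 187.9] 180.7 180.3
tambour_hook 0.51 [328.3, 138.8, 367.9, 144.4] 346.0 140.3
scene 397.9727243347372 [-0.09736539  0.87471243  0.53474813] [[-0.77, -0.27, 0.57], [-0.64, 0.3, -0.71], [0.02, -0.91, -0.4]]
thread_box 0.64 [267.2, 200.2, 328.6, 247.3] 299.9 225.9
lid 0.91 [272.7, 200.0, 310.2, 213.3] 291.3 207.2
lid 0.91 [234.6, 246.1, 280.7, 267.2] 255.8 255.1
lid 0.62 [282.0, 266.0, 333.4, 292.5] 304.8 278.4
keeper_a 0.56 [274.6, 215.5, 290.3, 215.4] 284.6 216.8
pin_tin 0.74 [202.7, 284.9, 231.7, 313.9] 216.4 298.2
white_spool 0.77 [365.5, 216.3, 378.0, 238.6] 371.9 226.4
fabric_glue 0.74 [164.4, 252.9, 205.9, 278.4] 186.6 266.0
tambour_hook 0.59 [202.3, 285.1, 230.6, 312.9] 216.4 298.1
tambour_hook 0.55 [255.4, 210.7, 268.8, 216.0] 262.5 212.9
```

View pics/top.png

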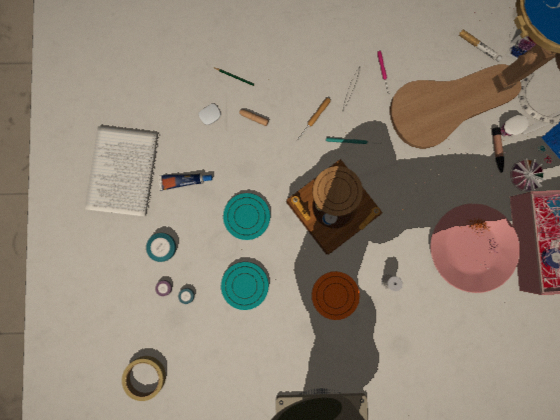

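View pics/scene.png

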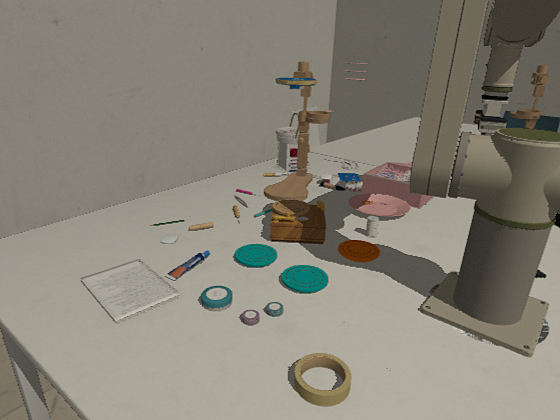

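```bash
python3 - <<'E'
from h import *
s=manip.snapshot("top")
c=s['img'][150:262,265:400,::-1];cv2.imwrite('pics/crop.png',cv2.resize(c,None,fx=5,fy=5,interpolation=cv2.INTER_CUBIC))
for u,v,z in((331,207,.062),(337,190.6,.077),(391,283,.029)):print(ray(s,u,v,z))
E
```

```text
[ 0.55354263 -0.03099741  0.062     ]
[ 0.58969321 -0.04397515  0.077     ]
[ 0.37168336 -0.17290527  0.029     ]
```

View pics/crop.png

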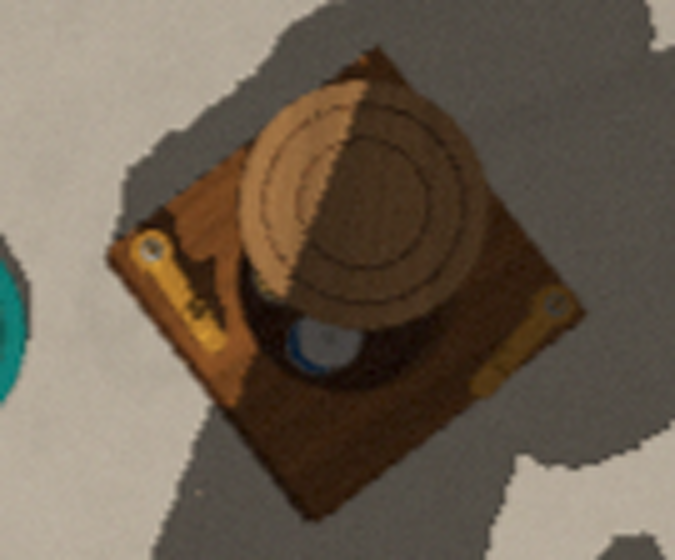

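The wooden disc on the box, top image (338,191), is the lid. The teal discs at (246,216) and (245,285) and the orange disc at (336,296) lie on the table, so they are look-alikes. The crop confirms the lid is wood, and keeper screws show at crop (152,248) for a and (555,303) for b.

```bash
cat >> h.py <<'E'
def go(P,yaw=None,st=None):
    "rows for target TCP P, yaw(rad)=heading of tool x"
    st=st or manip.read_state();R=np.array(st['tcp_rot']);d=R.T@(np.array(P)-st['position'])/.15
    y0=np.arctan2(R[1,0],R[0,0]);tw=0 if yaw is None else -(yaw-y0)/(np.pi/2)
    print('pos',np.round(st['position'],4),'yaw',round(np.degrees(y0),2),'rows',np.round(d,3),'tw',round(tw,3),'F',np.round(st['ft_force'],1),'t',st['clock'])
E
python3 - <<'E'
from h import *
s=manip.snapshot("top")
a=ray(s,265+152/5,150+248/5,.080);b=ray(s,265+555/5,150+303/5,.080);print(a,b,(a+b)/2,np.linalg.norm(a-b))
print(np.degrees(np.arctan2(*(a-b)[[1,0]])))
st=manip.read_state();w=manip.snapshot("wrist");print(np.round(w['T_tool_cam'],3),w['fx'])
go([.5,-.03,.34],np.radians(-8))
E
python3 -m jog '[[[0,0,-0.3,0],[0,0,-0.6,0],[0,0,-0.9,0],[0,0,-0.9,0],[0.1,-0.2,-0.9,0],[0.2,-0.4,-0.9,0.05],[0.3,-0.6,-0.9,0.1],[0.4,-0.8,-0.9,0.15],[0.5,-1,-0.9,0.2],[0.6,-1,-0.9,0.25],[0.8,-1,-0.9,0.3],[1,-1,-0.9,0.3]]]'
```

```text
[0.57050362 0.05249442 0.08      ] [ 0.54127491 -0.13124402  0.08      ] [ 0.55588926 -0.0393748   0.08      ] 0.1860487307910335
80.96124949270123
[[-0.    -0.962 -0.271  0.076]
 [ 1.    -0.     0.001 -0.   ]
 [-0.001 -0.271  0.962 -0.167]
 [ 0.     0.     0.     1.   ]] 315.97367425146825
pos [ 0.1983 -0.5663  0.2187] yaw 19.3 rows [ 3.08  -2.71  -0.809] tw 0.303 F [ 0.8  0.2 -0.2] t 0.95
clock: 1.95
position: [0.2907, -0.3746, 0.3543]
tcp_rot: [[0.99, -0.141, 0.001], [-0.141, -0.99, -0.002], [0.001, 0.002, -1.0]]
ft_force: [0.7, -0.7, 0.2]
finger_gap: 0.0928
gripper_force: 0.0
```

```bash
python3 -m jog '[[[0.25,-0.25,0,0],[0.5,-0.5,0,0],[0.75,-0.75,0,0],[1,-1,0,0.01],[1,-1,0,0.01]]]'; python3 -m jog '[[[0.3,-0.3,0,0],[0.6,-0.6,0,0],[0.8,-0.8,0,0],[0.9,-1,0,0],[0.9,-1,0,0],[0.9,-1,0,0]]]' ; python3 -c "
from h import *
go([.58,-.04,.33],np.radians(-9))"
```

```text
clock: 2.37
position: [0.4575, -0.2473, 0.3538]
tcp_rot: [[0.989, -0.151, 0.001], [-0.151, -0.989, -0.0], [0.001, 0.0, -1.0]]
ft_force: [0.6, -0.3, 0.1]
finger_gap: 0.0928
gripper_force: 0.0
clock: 2.87
position: [0.6151, -0.1155, 0.3517]
tcp_rot: [[0.99, -0.144, -0.001], [-0.144, -0.99, 0.003], [-0.001, -0.002, -1.0]]
ft_force: [-0.1, 0.2, -0.0]
finger_gap: 0.0931
gripper_force: 0.0
pos [ 0.6151 -0.1155  0.3517] yaw -8.29 rows [-0.304 -0.464  0.146] tw 0.008 F [-0.1  0.2 -0. ] t 2.8667
```

```bash
python3 -m jog '[[[-0.1,-0.2,0.1,0],[-0.3,-0.46,0.14,0.01],[-0.3,-0.46,0.14,0.01],[-0.3,-0.46,0.14,0.01],[-0.3,-0.46,0.14,0.01]]]'; python3 - <<'E'
from h import *
st=manip.read_state();s=manip.snapshot("wrist");cv2.imwrite('pics/w1.png',s['img'][:,:,::-1]);np.save('w1.npy',dict(s=s,st=st),allow_pickle=True)
for t in("lid","keeper_a","thread_box"):
    for r in manip.trace(t,s)[:3]:
        ys,xs=np.nonzero(r['mask']);print(t,round(r['score'],2),r['bbox'],xs.mean().round(1),ys.mean().round(1))
go([.58,-.04,.33])
E
```

```text
clock: 3.28
position: [0.5779, -0.046, 0.3334]
tcp_rot: [[0.986, -0.164, 0.001], [-0.164, -0.986, -0.001], [0.001, 0.001, -1.0]]
ft_force: [0.6, -0.1, -0.5]
finger_gap: 0.0932
gripper_force: 0.0
lid 0.96 [240.5, 120.6, 328.1, 206.6] 280.3 163.8
lid 0.91 [119.1, 175.9, 191.9, 243.7] 153.4 210.4
lid 0.82 [186.4, 279.7, 207.4, 300.4] 196.5 292.1
keeper_a 0.79 [208.6, 187.0, 238.2, 218.9] 222.4 201.1
pos [ 0.5783 -0.0472  0.3331] yaw -9.59 rows [ 0.003 -0.049  0.021] tw 0 F [ 0.4 -0.2 -0.3] t 3.4833
```

View pics/w1.png

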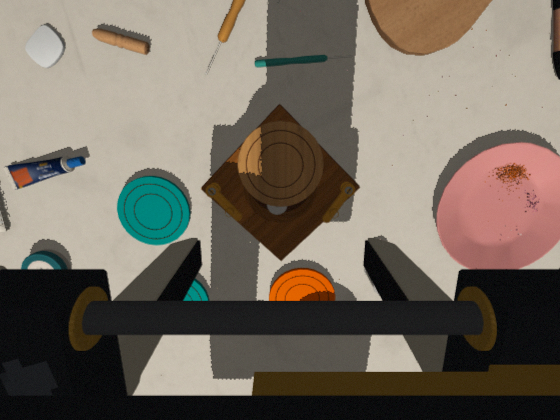

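The wrist picture shows the box-top corners at (280,105), (202,187), (358,186) and (280,260), and the lid centred near (281,164).

```bash
python3 - <<'E'
from h import *
d=np.load('w1.npy',allow_pickle=True).item();s,st=d['s'],d['st']
C=[ray(s,*p,.062,st) for p in((280,105),(202,187),(358,186),(280,260))]
for c in C:print(np.round(c,4))
print('centre',np.mean(C[:2]+C[2:],0),(C[1]+C[2])/2, np.linalg.norm(C[1]-C[2]),np.linalg.norm(C[0]-C[3]))
v=C[1]-C[2];print(np.degrees(np.arctan2(v[1],v[0])));v=C[0]-C[3];print(np.degrees(np.arctan2(v[1],v[0])))
# lid ellipse
m=manip.trace("lid",manip.snapshot("wrist"))[0]['mask'].astype(np.uint8)
P=max(cv2.findContours(m,0,1)[0],key=len)[:,0]
W=np.array([ray(s,u,v,.075,st)[:2] for u,v in P],np.float32)
print(cv2.minEnclosingCircle(W),W.min(0),W.max(0))
t=manip.snapshot("top");m=manip.trace("lid",t)
for r in m:
  P=max(cv2.findContours(r['mask'].astype(np.uint8),0,1)[0],key=len)[:,0]
  W=np.array([ray(t,u,v,.075)[:2] for u,v in P],np.float32);print(r['score'],cv2.minEnclosingCircle(W))
E
```

```text
[ 0.6667 -0.0581  0.062 ]
[0.5753 0.0694 0.062 ]
[ 0.5404 -0.1491  0.062 ]
[ 0.4456 -0.0209  0.062 ]
centre [ 0.55698467 -0.03967367  0.062     ] [ 0.55785275 -0.03982059  0.062     ] 0.22127945520946501 0.22421353871721048
80.90549367112807
-9.556753267133804
((0.4209178686141968, 0.11548397690057755), 0.021359432488679886) [0.40439495 0.09812311] [0.44094026 0.13358384]
0.97 ((0.5838019847869873, -0.038144826889038086), 0.05598239600658417)
0.96 ((0.37826383113861084, 0.17110659182071686), 0.057328835129737854)
0.85 ((0.5357098579406738, 0.1664441078901291), 0.0545494519174099)
0.77 ((0.3528721332550049, -0.027929257601499557), 0.054117992520332336)
```

```bash
python3 - <<'E'
from h import *
go([.6605,-.0565,.067],np.radians(-9.3))
E
python3 -m jog '[[[0.2,0,0.2,0],[0.4,0.05,0.4,0],[0.55,0.05,0.6,0],[0.55,0.05,0.8,0],[0.55,0.05,1,0],[0.55,0.05,1,0],[0.55,0.05,1,0]]]' -0.29 20; python3 - <<'E'
from h import *
go([.6605,-.0565,.067],np.radians(-9.3))
E
```

```text
pos [ 0.578  -0.0466  0.3326] yaw -9.56 rows [ 0.553 -0.026  1.771] tw -0.003 F [ 0.2 -0.8 -0. ] t 3.6833
clock: 4.27
position: [0.6564, -0.0668, 0.1805]
tcp_rot: [[0.986, -0.165, -0.005], [-0.165, -0.986, 0.001], [-0.005, -0.0, -1.0]]
ft_force: [-0.2, 0.3, 1.4]
finger_gap: 0.0599
gripper_force: 0.0
pos [ 0.6564 -0.0668  0.1805] yaw -9.52 rows [ 0.02  -0.072  0.756] tw -0.002 F [-0.2  0.3  1.4] t 4.2667
```

```bash
python3 -m jog '[[[0.02,-0.07,0.2,0],[0.02,-0.07,0.4,0],[0.02,-0.07,0.6,0],[0.02,-0.07,0.7,0],[0.02,-0.07,0.75,0],[0.02,-0.07,0.75,0],[0.02,-0.07,0.75,0],[0.02,-0.07,0.75,0]]]'; python3 - <<'E'
from h import *
st=manip.read_state();s=manip.snapshot("wrist");cv2.imwrite('pics/w2.png',s['img'][:,:,::-1])
go([.6585,-.056,.067],np.radians(-9.3))
go([.5568+.06*.987,-.0396-.06*.162,.067],np.radians(-9.3))
E
```

```text
clock: 4.93
position: [0.6645, -0.0574, 0.0733]
tcp_rot: [[0.986, -0.165, 0.004], [-0.165, -0.986, -0.001], [0.004, -0.0, -1.0]]
ft_force: [-0.1, -0.1, 1.1]
finger_gap: 0.0599
gripper_force: 0.0
pos [ 0.6645 -0.0574  0.0732] yaw -9.51 rows [-0.041 -0.002  0.041] tw -0.002 F [ 0.   1.  -0.9] t 4.9833
pos [ 0.6645 -0.0574  0.0732] yaw -9.51 rows [-0.328  0.001  0.04 ] tw -0.002 F [ 0.   1.  -0.9] t 4.9833
```

View pics/w2.png

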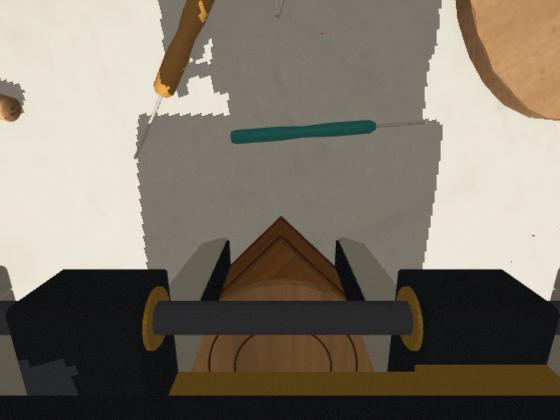

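```bash
python3 -m jog '[[[0,0,0.04,0],[-0.03,0,0.04,0],[-0.06,0,0.04,0],[-0.09,0,0.04,0],[-0.12,0,0.04,0],[-0.15,0,0.04,0],[-0.18,0,0.04,0],[-0.2,0,0.04,0],[-0.2,0,0.04,0]]]'; python3 - <<'E'
from h import *
go([.5568+.06*.987,-.0396-.06*.162,.067],np.radians(-9.3))
E
```

```text
clock: 5.73
position: [0.6324, -0.0519, 0.0642]
tcp_rot: [[0.986, -0.165, -0.0], [-0.165, -0.986, 0.0], [-0.0, 0.0, -1.0]]
ft_force: [0.2, 0.7, 0.7]
finger_gap: 0.0598
gripper_force: 0.0
pos [ 0.6324 -0.0519  0.0642] yaw -9.5 rows [-0.11   0.001 -0.019] tw -0.002 F [0.2 0.7 0.7] t 5.7333
```

```bash
python3 -m jog '[[[-0.01,0,-0.015,0],[-0.03,0,-0.015,0],[-0.05,0,-0.015,0],[-0.07,0,-0.015,0],[-0.085,0,-0.015,0],[-0.1,0,-0.015,0],[-0.11,0,-0.015,0],[-0.11,0,-0.015,0]]]'; python3 - <<'E'
from h import *
st=manip.read_state()
t=manip.snapshot("top");cv2.imwrite('pics/t2.png',cv2.resize(t['img'][150:262,265:400,::-1],None,fx=5,fy=5,interpolation=cv2.INTER_CUBIC))
go([.5568+.057*.987,-.0396-.057*.162,.067],np.radians(-9.3))
E
```

```text
clock: 6.4
position: [0.6163, -0.0492, 0.0662]
tcp_rot: [[0.986, -0.165, -0.0], [-0.165, -0.986, 0.0], [-0.0, -0.0, -1.0]]
ft_force: [-0.5, 0.4, 0.5]
finger_gap: 0.0601
gripper_force: 0.0
pos [ 0.6165 -0.0492  0.0663] yaw -9.5 rows [-0.023  0.001 -0.005] tw -0.002 F [ 0.6 -0.6 -0.5] t 6.45
```

View pics/t2.png

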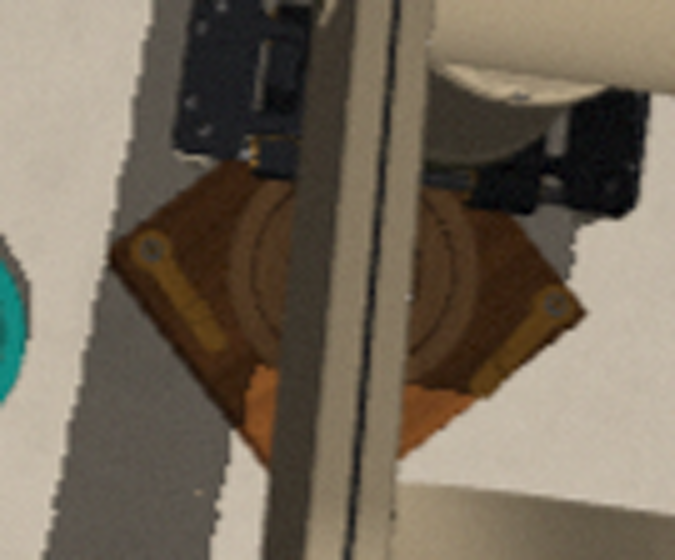

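The box has not moved, and the lid spans crop columns 230–478, so it is laterally centred at about 354 and nearly home. I'll push on gently.

```bash
for i in 1; do python3 -m jog '[[[-0.007,0,0,0],[-0.014,0,0,0],[-0.02,0,0,0],[-0.02,0,0,0],[-0.02,0,0,0]]]'; done; python3 -c "
from h import *
go([.5568+.055*.987,-.0396-.055*.162,.067],np.radians(-9.3))"
```

```text
clock: 6.87
position: [0.6138, -0.0488, 0.0664]
tcp_rot: [[0.986, -0.165, 0.0], [-0.165, -0.986, -0.0], [0.0, 0.0, -1.0]]
ft_force: [-1.0, 0.5, -0.2]
finger_gap: 0.0603
gripper_force: 0.1
pos [ 0.6138 -0.0488  0.0664] yaw -9.5 rows [-0.018  0.001 -0.004] tw -0.002 F [-1.   0.5 -0.2] t 6.8667
```

```bash
python3 -m jog '[[[0.05,0,0,0],[0.1,0,-0.05,0],[0.1,0,-0.3,0],[0.1,0,-0.6,0],[-0.1,0,-0.8,0],[-0.3,0,-0.9,0],[-0.3,0,-0.9,0],[-0.3,0,-0.9,0]]]';python3 - <<'E'
from h import *
for i in range(1):
    st=manip.read_state();s=manip.snapshot("wrist");cv2.imwrite('pics/w3.png',cv2.resize(s['img'][60:320,120:440,::-1],None,fx=2.4,fy=2.2,interpolation=cv2.INTER_CUBIC))
    r=manip.trace("lid",s)[0];print(r['score'],r['bbox'])
u=np.array([.987,-.162,0]);v=np.array([.162,.987,0]);O=np.array([.5568,-.0396,0])
for z in(.070,.077):
  E=[proj(s,O+[0,0,z]+.058*(np.cos(a)*u+np.sin(a)*v),st) for a in np.arange(0,6.28,.1)];print(z,np.min(E,0),np.max(E,0))
for c in(u,v,-v,-u):print(proj(s,O+[0,0,.062]+.1131*c,st))
go([0.5,0,0])
E
```

```text
clock: 7.53
position: [0.5701, -0.0414, 0.2038]
tcp_rot: [[0.986, -0.165, 0.004], [-0.165, -0.986, -0.001], [0.004, -0.0, -1.0]]
ft_force: [0.8, -0.6, -0.0]
finger_gap: 0.0601
gripper_force: 0.0
0.89 [266.3, 332.9, 352.3, 372.5]
0.07 [224.11819455 150.4514085 ] [341.04972269 262.80102276]
0.077 [222.84499689 151.22856704] [342.35662285 265.85450915]
[282.24763177  89.23398129]
[171.38924761 207.56725743]
[393.77895431 206.82003212]
[282.88611795 304.92366732]
pos [ 0.5698 -0.0415  0.2009] yaw -9.51 rows [-0.504 -0.196  1.339] tw 0 F [ 0.5 -0.3 -0.4] t 7.6333
```

View pics/w3.png

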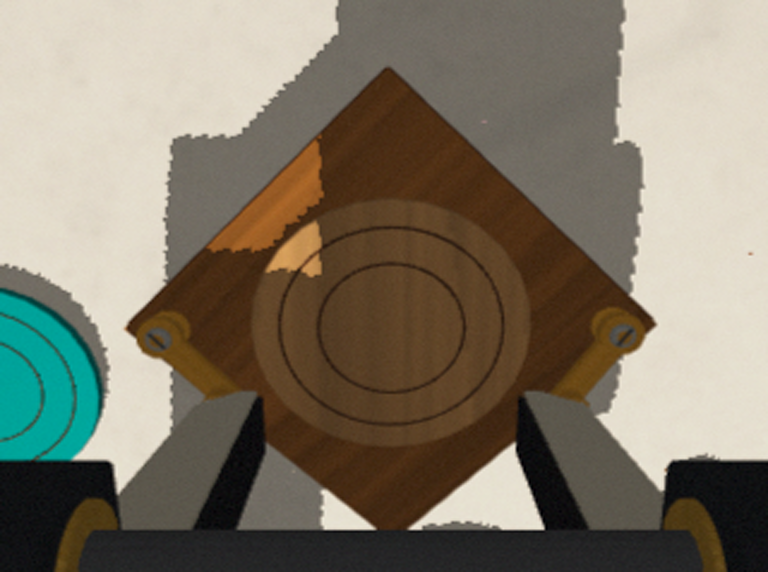

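The lid is seated: its observed outline, columns 225–341 and rows 150–263, matches the prediction for z = 70 mm and excludes 77 mm. Next are the keepers, pushing each stud outward with shut fingers.

```bash
cat >> h.py <<'E'
u=np.array([.987,-.162,0]);v=np.array([.162,.987,0]);O=np.array([.5568,-.0396,0])
def B(a,b,z): return O+a*u+b*v+[0,0,z]
E
python3 -c "
from h import *
go(B(-.052,.063,.085),np.radians(-9.3))"
```

```text
pos [ 0.5698 -0.0415  0.2009] yaw -9.51 rows [-0.435 -0.417  0.773] tw -0.002 F [ 0.5 -0.3 -0.4] t 7.6333
```

```bash
python3 -m jog '[[[-0.15,-0.15,0,0],[-0.3,-0.3,0,0],[-0.435,-0.415,0.1,0],[-0.435,-0.415,0.3,0],[-0.435,-0.415,0.3,0],[-0.435,-0.415,0.3,0],[-0.435,-0.415,0.3,0],[-0.435,-0.415,0.3,0],[-0.435,-0.415,0.3,0]]]' 1 20;  python3 -c "
from h import *
go(B(-.052,.063,.085),np.radians(-9.3))"
```

```text
clock: 8.38
position: [0.5166, 0.0301, 0.1578]
tcp_rot: [[0.986, -0.166, 0.002], [-0.166, -0.986, -0.0], [0.002, -0.0, -1.0]]
ft_force: [-0.4, 0.7, -0.3]
finger_gap: 0.0045
gripper_force: 0.0
pos [0.5166 0.0301 0.1578] yaw -9.56 rows [-0.008 -0.005  0.485] tw -0.003 F [-0.4  0.7 -0.3] t 8.3833
```

```bash
python3 -m jog '[[[-0.01,0,0.15,0],[-0.01,0,0.3,0],[-0.01,0,0.4,0],[-0.01,0,0.48,0],[-0.01,0,0.48,0],[-0.01,0,0.48,0],[-0.01,0,0.48,0]]]';  python3 -c "
from h import *
go(B(-.0135,.0615,.085),np.radians(-9.3))"
```

```text
clock: 8.97
position: [0.5149, 0.0309, 0.0858]
tcp_rot: [[0.986, -0.165, 0.002], [-0.165, -0.986, -0.0], [0.002, -0.0, -1.0]]
ft_force: [0.4, 0.2, -1.0]
finger_gap: 0.0003
gripper_force: 0.0
pos [0.5149 0.0309 0.0858] yaw -9.52 rows [0.262 0.007 0.006] tw -0.002 F [ 0.4  0.2 -1. ] t 8.9667
```

```bash
python3 -m jog '[[[0.03,0,0,0],[0.06,0,0,0],[0.09,0,0,0],[0.12,0,0,0],[0.15,0,0,0],[0.18,0,0,0],[0.21,0,0,0],[0.23,0,0,0],[0.23,0,0,0],[0.23,0,0,0]]]';  python3 - <<'E'
from h import *
st=manip.read_state();s=manip.snapshot("wrist");cv2.imwrite('pics/w4.png',s['img'][:,:,::-1])
go(B(-.0135,.0615,.085),np.radians(-9.3))
print(proj(s,B(0,.0573,.093),st),proj(s,B(0,.0933,.079),st),proj(s,B(0,.0933-.056,.079),st))
E
```

```text
clock: 9.8
position: [0.5482, 0.0252, 0.0845]
tcp_rot: [[0.986, -0.165, 0.0], [-0.165, -0.986, -0.0], [0.0, 0.0, -1.0]]
ft_force: [-1.2, -1.7, -0.9]
finger_gap: 0.0006
gripper_force: 0.6
pos [0.5482 0.0253 0.0846] yaw -9.5 rows [ 0.037  0.008 -0.003] tw -0.002 F [-1.3 -0.6 -0.7] t 9.85
[292.19782923 226.52757413] [228.70608279 218.50916454] [326.26760713 218.15223088]
```

View pics/w4.png

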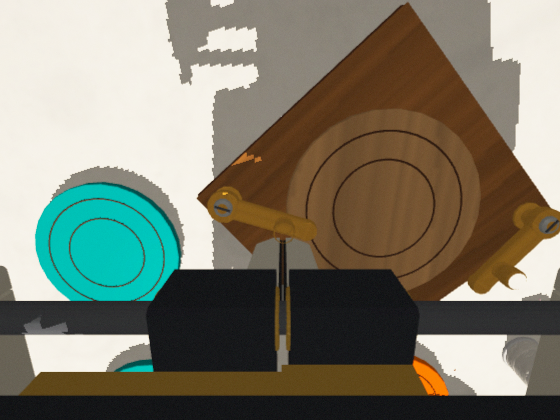

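```bash
python3 - <<'E'
from h import *
st=manip.read_state();s=manip.snapshot("wrist")
for P in((.1131,0,.062),(0,.1131,.062),(0,0,.07),(0,.0933,.08),(0,-.0933,.08)):print(P,proj(s,B(*P),st))
print('corners seen top,left',ray(s,408,3,.062,st),ray(s,200,195,.062,st),B(.1131,0,.062),B(0,.1131,.062))
t=manip.snapshot("top");r=manip.trace("thread_box",t);print(r[0]['bbox'] if r else None)
E
```

```text
(0.1131, 0, 0.062) [399.95675302   4.64124819]
(0, 0.1131, 0.062) [201.72370623 210.02529755]
(0, 0, 0.07) [386.45013965 213.19283133]
(0, 0.0933, 0.08) [228.69493578 218.96838352]
(0, -0.0933, 0.08) [555.32984183 217.82563209]
corners seen top,left [ 0.66849597 -0.06216993  0.062     ] [0.58474642 0.0708208  0.062     ] [ 0.6684297 -0.0579222  0.062    ] [0.5751222 0.0720297 0.062    ]
[301.0, 221.0, 358.7, 253.2]
```

The keeper turned but the box yawed a little. I'll back off, rise and measure the box by colour segmentation.

```bash
python3 -m jog '[[[-0.05,0,0,0],[-0.1,0,-0.1,0],[-0.1,0.1,-0.35,0],[0.1,0.3,-0.6,0],[0.2,0.45,-0.85,0],[0.2,0.47,-1,0],[0.2,0.47,-1,0]]]' ; python3 -m jog '[[[0,0,-0.2,0],[0,0,-0.4,0],[0,0,-0.6,0],[0,0,-0.6,0],[0,0,-0.6,0]]]'; cat >> h.py <<'E'
def boxfit(s,st):
    hsv=cv2.cvtColor(s['img'],cv2.COLOR_RGB2HSV);h,S,V=cv2.split(hsv)
    m=((S>85)&((h<25))).astype(np.uint8)
    m=cv2.morphologyEx(m,cv2.MORPH_CLOSE,np.ones((5,5)));m=cv2.morphologyEx(m,cv2.MORPH_OPEN,np.ones((5,5)))
    pc=proj(s,B(0,0,.062),st)
    best=None
    for c in cv2.findContours(m,0,1)[0]:
        if cv2.pointPolygonTest(c,(float(pc[0]),float(pc[1])),False)>=0:best=c
    W=np.array([ray(s,a,b,.062,st)[:2] for a,b in best[:,0]],np.float32)
    r=cv2.minAreaRect(W*1000);p=cv2.boxPoints(r)
    print('box c',np.round(r[0],1),'size',np.round(r[1],1),'ang',round(r[2],2),'diag->a deg (nominal 80.7):',round(((r[2]+45)%90)+0,2));return best,r
def keep(s,st):
    for r in manip.trace("keeper_a",s)[:4]:
        ys,xs=np.nonzero(r['mask']);W=np.array([ray(s,a,b,.079,st)[:2] for a,b in zip(xs,ys)]);vv=np.cov(W.T);e=np.linalg.eigh(vv)[1][:,1]
        print('keeper',round(r['score'],2),np.round(r['bbox'],0),np.round(W.mean(0),4),'axis deg',round(np.degrees(np.arctan2(e[1],e[0]))%180,1))
E
python3 - <<'E'
from h import *
d=np.load('w1.npy',allow_pickle=True).item();boxfit(d['s'],d['st'])
st=manip.read_state();s=manip.snapshot("wrist");np.save('w5.npy',dict(s=s,st=st),allow_pickle=True)
go([0.578,-.046,.333]);boxfit(s,st);keep(s,st)
r=manip.trace("lid",s)[0];print(r['bbox'])
E
```

```text
clock: 10.58
position: [0.57, -0.0521, 0.2438]
tcp_rot: [[0.986, -0.167, 0.013], [-0.167, -0.986, -0.003], [0.014, 0.001, -1.0]]
ft_force: [1.4, 0.6, 1.0]
finger_gap: 0.0005
gripper_force: 0.0
clock: 11.0
position: [0.5668, -0.0489, 0.3273]
tcp_rot: [[0.986, -0.165, 0.006], [-0.165, -0.986, -0.001], [0.006, -0.0, -1.0]]
ft_force: [-0.4, 0.6, -0.3]
finger_gap: 0.0008
gripper_force: 0.0
box c [553.3 -39.9] size [170.7 166.9] ang 34.45 diag->a deg (nominal 80.7): 79.45
pos [ 0.566  -0.0488  0.3251] yaw -9.49 rows [ 0.076 -0.032 -0.053] tw 0 F [ 0.1  0.2 -2.5] t 11.05
box c [556.6 -38.9] size [167.4 161.4] ang 32.78 diag->a deg (nominal 80.7): 77.78
keeper 0.97 [197. 174. 247. 191.] [0.5696 0.0332] axis deg 63.7
keeper 0.7 [314. 179. 352. 219.] [ 0.5242 -0.1128] axis deg 132.9
[233.3, 138.4, 319.8, 219.8]
```

```bash
python3 - <<'E'
from h import *
d=np.load('w5.npy',allow_pickle=True).item();s=d['s']
cv2.imwrite('pics/w5.png',cv2.resize(s['img'][85:285,180:380,::-1],None,fx=3,fy=3,interpolation=cv2.INTER_CUBIC))
E
```

```text
(no output)
```

View pics/w5.png

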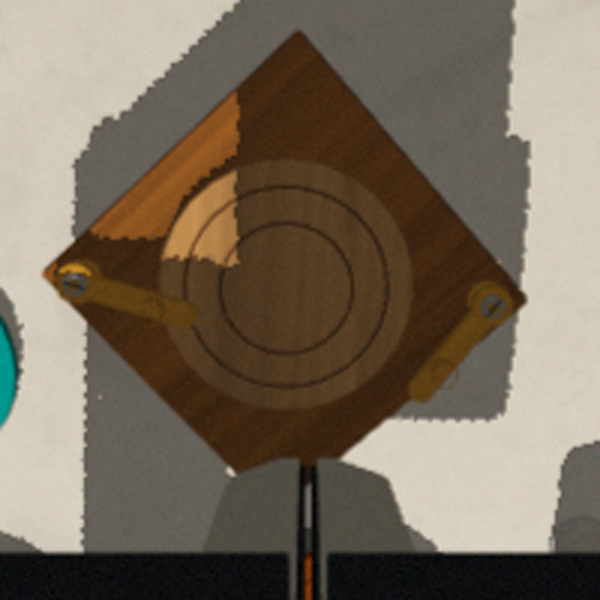

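```bash
cat >> h.py <<'E'
def newbox(T,L,Rr):  # seen corners +u, +v, -v (xy)
    c=(L+Rr)/2; d=L-Rr; ang=np.degrees(np.arctan2(d[1],d[0])); e=T-c; ang2=np.degrees(np.arctan2(e[1],e[0]))+90
    print('centre',np.round(c,4),'diag',round(np.linalg.norm(d),4),'halfdiag',round(np.linalg.norm(e),4),'ang',round(ang,2),round(ang2,2))
E
python3 - <<'E'
from h import *
d=np.load('w1.npy',allow_pickle=True).item();s,st=d['s'],d['st']
f=lambda x,y,z=.062:ray(s,x,y,z,st)[:2]
newbox(f(280,105),f(202,187),f(358,186))
d=np.load('w5.npy',allow_pickle=True).item();s,st=d['s'],d['st']
g=lambda x,y,z=.062:f(180+x/3,85+y/3,z)
newbox(g(298,32),g(44,272),g(525,300))
a,b=g(73,285,.080),g(492,306,.080);print('screws',a,b,(a+b)/2,np.degrees(np.arctan2(*(a-b)[::-1])),'lid',g(286,286,.07))
for k,p,q in(('a',a,(152,304)),('b',b,(447,374))):
  x=g(*q,.093);e=x-p;print(k,x,np.linalg.norm(e),np.degrees(np.arctan2(e[1],e[0])))
E
```

```text
centre [ 0.5579 -0.0398] diag 0.2213 halfdiag 0.1103 ang 80.91 80.44
centre [ 0.5589 -0.0378] diag 0.2234 halfdiag 0.1118 ang 77.11 77.41
screws [0.57833515 0.05425065] [ 0.5381222 -0.1282746] [ 0.55822867 -0.03701197] 77.5753969717905 lid [ 0.56038351 -0.03845878]
a [0.56650493 0.0188504 ] 0.03732468314703475 -108.47883370153954
b [ 0.51409067 -0.10307054] 0.03482469136170914 133.63577343795671
```

Box now centred at about (0.5586,−0.0376) with its diagonal at 77.3°, so it turned about −3.5°. Keeper a is about 12° short. The bar push at a bad angle moved the box, so from here I push tangentially.

```bash
cat >> h.py <<'E'
def setbox(c,ang):
    global O,u,v
    t=np.radians(ang);O=np.array([*c,0.]);v=np.array([np.cos(t),np.sin(t),0]);u=np.array([v[1],-v[0],0])
setbox((.5586,-.0376),77.3)
E
python3 -c "
from h import *
go(B(-.04,.059,.15),np.radians(-12.7))"
```

```text
pos [ 0.5652 -0.0488  0.3229] yaw -9.49 rows [-0.297 -0.474  1.153] tw 0.036 F [ 0.3 -0.7  0.4] t 11.15
```

```bash
python3 -m jog '[[[-0.1,-0.15,0.25,0],[-0.2,-0.3,0.5,0.02],[-0.3,-0.47,0.75,0.035],[-0.3,-0.47,0.95,0.035],[-0.3,-0.47,1,0.035],[-0.3,-0.47,1,0.035],[-0.3,-0.47,1,0.035],[-0.3,-0.47,1,0.035]]]'; python3 -c "
from h import *
go(B(-.04,.059,.085),np.radians(-12.7))"
```

```text
clock: 11.82
position: [0.5348, 0.0269, 0.1771]
tcp_rot: [[0.976, -0.22, 0.004], [-0.22, -0.976, -0.0], [0.004, -0.0, -1.0]]
ft_force: [0.4, -0.4, -0.2]
finger_gap: 0.0007
gripper_force: 0.0
pos [0.5348 0.0269 0.1771] yaw -12.69 rows [-0.02  -0.008  0.614] tw 0.0 F [ 0.4 -0.4 -0.2] t 11.8167
```

```bash
python3 -m jog '[[[-0.02,0,0.2,0],[-0.02,0,0.4,0],[-0.02,0,0.55,0],[-0.02,0,0.61,0],[-0.02,0,0.61,0],[-0.02,0,0.61,0],[-0.02,0,0.61,0]]]'; python3 -c "
from h import *
go(B(-.0155,.059,.085),np.radians(-12.7))"
```

```text
clock: 12.4
position: [0.5323, 0.0281, 0.0857]
tcp_rot: [[0.976, -0.219, 0.004], [-0.219, -0.976, -0.0], [0.004, -0.001, -1.0]]
ft_force: [-0.2, 0.7, 0.3]
finger_gap: 0.0007
gripper_force: 0.0
pos [0.5323 0.0281 0.0857] yaw -12.68 rows [ 0.164 -0.004  0.005] tw 0.0 F [-0.2  0.7  0.3] t 12.4
```

```bash
python3 -m jog '[[[0.02,0,0,0],[0.04,0,0,0],[0.06,0,0,0],[0.08,0,0,0],[0.1,0,0,0],[0.12,0,0,0],[0.14,0,0,0],[0.15,0,0,0],[0.16,0,0,0],[0.16,0,0,0],[0.16,0,0,0]]]'; python3 - <<'E'
from h import *
st=manip.read_state();s=manip.snapshot("wrist");go(B(-.0155,.059,.085));keep(s,st)
E
python3 -m jog '[[[-0.05,0,0,0],[-0.1,0,-0.1,0],[-0.1,0.1,-0.35,0],[0.1,0.3,-0.6,0],[0.2,0.45,-0.85,0],[0.2,0.47,-1,0],[0.2,0.47,-1,0]]]' ; python3 -m jog '[[[0,0,-0.2,0],[0,0,-0.4,0],[0,0,-0.6,0],[0,0,-0.6,0],[0,0,-0.6,0],[0,0,-0.6,0]]]'
cat >> h.py <<'E'
def corners(s,st):
    "far corners of box top via subpixel line fits of +u edges of the colour mask"
    hsv=cv2.cvtColor(s['img'],cv2.COLOR_RGB2HSV);h,S,V=cv2.split(hsv)
    m=((S>85)&(h<25)).astype(np.uint8);m=cv2.morphologyEx(m,cv2.MORPH_CLOSE,np.ones((5,5)))
    pc=proj(s,B(0,0,.062),st);c=[c for c in cv2.findContours(m,0,1)[0] if cv2.pointPolygonTest(c,(float(pc[0]),float(pc[1])),False)>=0][0]
    W=np.array([ray(s,a,b,.062,st) for a,b in c[:,0]])-[*O[:2],.062]
    out=[]
    for sg in(1,-1):   # edge between +u corner and sg*v corner
        n=(u+sg*v)/2**.5;t=(u-sg*v)/2**.5
        k=(np.abs(W@n-.08)<.012)&(np.abs(W@t)<.06);P=W[k][:,:2]
        l=cv2.fitLine(P.astype(np.float32),cv2.DIST_HUBER,0,1e-6,1e-6).ravel()
        a=np.degrees(np.arctan2(l[1],l[0]));ref=np.degrees(np.arctan2(t[1],t[0]));da=(a-ref+90)%180-90
        dn=np.array([-l[1],l[0]])@l[2:];out.append((da,abs(dn),k.sum()))
    d=[o[0] for o in out];print('edge turn deg',np.round(d,2),'dist from O mm',[round(o[1]*1000,1) for o in out],'n',[int(o[2]) for o in out])
E
python3 - <<'E'
from h import *
for f,p in(('w1',((.5568,-.0396),80.8)),('w5',((.5586,-.0376),77.3))):
    setbox(*p);d=np.load(f+'.npy',allow_pickle=True).item();corners(d['s'],d['st']);keep(d['s'],d['st'])if 0 else 0
st=manip.read_state();s=manip.snapshot("wrist");np.save('w6.npy',dict(s=s,st=st),allow_pickle=True);corners(s,st);keep(s,st);go(O)
E
```

```text
clock: 13.32
position: [0.5535, 0.0232, 0.0827]
tcp_rot: [[0.976, -0.219, -0.0], [-0.219, -0.976, -0.0], [-0.0, 0.0, -1.0]]
ft_force: [-0.8, 0.4, -0.4]
finger_gap: 0.0004
gripper_force: 0.5
pos [0.5535 0.0232 0.0828] yaw -12.66 rows [ 0.019 -0.005 -0.015] tw 0 F [-1.2 -0.  -1.1] t 13.3667
keeper 0.92 [467. 201. 560. 297.] [ 0.5243 -0.1106] axis deg 134.8
keeper 0.81 [207. 206. 316. 237.] [0.5735 0.0334] axis deg 72.1
clock: 14.0
position: [0.5715, -0.0553, 0.2423]
tcp_rot: [[0.975, -0.221, 0.013], [-0.221, -0.975, -0.003], [0.014, 0.0, -1.0]]
ft_force: [1.7, 0.0, 2.0]
finger_gap: 0.0006
gripper_force: 0.0
clock: 14.5
position: [0.5672, -0.0518, 0.3225]
tcp_rot: [[0.976, -0.219, 0.0], [-0.219, -0.976, 0.0], [0.0, -0.0, -1.0]]
ft_force: [-0.5, -0.3, -0.2]
finger_gap: 0.0005
gripper_force: 0.0
edge turn deg [ 0.32 -0.27] dist from O mm [np.float32(80.1), np.float32(79.8)] n [66, 68]
edge turn deg [-0.01  0.13] dist from O mm [np.float32(80.5), np.float32(79.7)] n [64, 68]
edge turn deg [0.   0.28] dist from O mm [np.float32(80.6), np.float32(79.8)] n [66, 69]
keeper 0.77 [316. 178. 351. 218.] [ 0.5255 -0.1137] axis deg 131.9
keeper 0.65 [194. 178. 244. 191.] [0.5727 0.0324] axis deg 72.1
pos [ 0.5666 -0.0518  0.3212] yaw -12.64 rows [-0.068 -0.081  2.141] tw 0 F [-0.4 -0.  -0.1] t 14.6
```

```bash
sed -i 's/,77.3)$/,77.4)/' h.py; python3 -c "
from h import *
go(B(-.0536,-.0848,.15),np.radians(14.4))"
```

```text
pos [ 0.5666 -0.0518  0.3212] yaw -12.64 rows [-0.427  0.485  1.142] tw -0.3 F [-0.4 -0.  -0.1] t 14.6
```

```bash
python3 -m jog '[[[-0.1,0.15,0.2,-0.07],[-0.2,0.3,0.4,-0.14],[-0.3,0.4,0.6,-0.22],[-0.43,0.485,0.8,-0.3],[-0.43,0.485,1,-0.3],[-0.43,0.485,1,-0.3],[-0.43,0.485,1,-0.3],[-0.43,0.485,1,-0.3]]]'; python3 -c "
from h import *
go(B(-.0536,-.0848,.085),np.radians(14.4))"
```

```text
clock: 15.27
position: [0.4893, -0.1089, 0.1742]
tcp_rot: [[0.969, 0.247, 0.001], [0.247, -0.969, -0.0], [0.001, 0.0, -1.0]]
ft_force: [1.0, -0.2, -0.0]
finger_gap: 0.0003
gripper_force: 0.0
pos [ 0.4893 -0.1089  0.1742] yaw 14.31 rows [-0.01  -0.004  0.595] tw -0.001 F [ 1.  -0.2 -0. ] t 15.2667
```

```bash
python3 -m jog '[[[-0.01,0,0.2,0],[-0.01,0,0.4,0],[-0.01,0,0.53,0],[-0.01,0,0.59,0],[-0.01,0,0.59,0],[-0.01,0,0.59,0],[-0.01,0,0.59,0]]]'; python3 -c "
from h import *
go(B(-.0136,-.0642,.085),np.radians(14.4))"
```

```text
clock: 15.85
position: [0.489, -0.1098, 0.0869]
tcp_rot: [[0.969, 0.248, 0.003], [0.248, -0.969, -0.001], [0.003, 0.002, -1.0]]
ft_force: [0.5, 1.1, 0.3]
finger_gap: 0.0006
gripper_force: 0.0
pos [ 0.489  -0.1098  0.0869] yaw 14.36 rows [ 0.294 -0.011  0.014] tw -0.0 F [0.5 1.1 0.3] t 15.85
```

```bash
python3 -m jog '[[[0.03,0,0.005,0],[0.06,0,0.01,0],[0.09,0,0.01,0],[0.115,0,0.01,0],[0.14,0,0.01,0],[0.165,0,0.01,0],[0.19,0,0.01,0],[0.21,0,0.01,0],[0.23,0,0.01,0],[0.25,0,0.01,0],[0.25,0,0.01,0]]]'; python3 - <<'E'
from h import *
st=manip.read_state();s=manip.snapshot("wrist");go(B(-.0136,-.0642,.085));keep(s,st)
E
python3 -m jog '[[[-0.05,0,0,0],[-0.1,0,-0.1,0],[-0.1,-0.1,-0.35,0.07],[0.1,-0.3,-0.6,0.14],[0.2,-0.4,-0.85,0.2],[0.35,-0.4,-1,0.3],[0.35,-0.4,-1,0.3]]]' ; python3 -m jog '[[[0,0,-0.2,0],[0,0,-0.4,0],[0,0,-0.6,0],[0,0,-0.6,0],[0,0,-0.6,0],[0,0,-0.6,0]]]'
python3 - <<'E'
from h import *
st=manip.read_state();s=manip.snapshot("wrist");np.save('w7.npy',dict(s=s,st=st),allow_pickle=True);corners(s,st);keep(s,st);go([.5672,-.0518,.3225],np.radians(-12.6))
E
```

```text
clock: 16.77
position: [0.5241, -0.1001, 0.0829]
tcp_rot: [[0.969, 0.248, 0.001], [0.248, -0.969, -0.0], [0.001, 0.0, -1.0]]
ft_force: [0.6, -1.0, 0.1]
finger_gap: 0.0005
gripper_force: 0.1
pos [ 0.524  -0.1002  0.0831] yaw 14.35 rows [ 0.052 -0.007 -0.013] tw 0 F [-0.3 -0.8 -0.5] t 16.8167
keeper 0.8 [237. 208. 353. 255.] [ 0.5388 -0.1063] axis deg 90.3
keeper 0.67 [  0.  63. 123. 144.] [0.5733 0.0331] axis deg 72.0
clock: 17.45
position: [0.5643, -0.0274, 0.2411]
tcp_rot: [[0.974, -0.225, 0.013], [-0.225, -0.974, -0.001], [0.012, -0.002, -1.0]]
ft_force: [2.8, -0.9, 1.5]
finger_gap: 0.0003
gripper_force: 0.0
clock: 17.95
position: [0.5591, -0.0292, 0.3226]
tcp_rot: [[0.976, -0.219, 0.0], [-0.219, -0.976, -0.0], [0.0, 0.0, -1.0]]
ft_force: [-0.3, 0.6, -0.5]
finger_gap: 0.0002
gripper_force: 0.0
edge turn deg [-0.12 -0.22] dist from O mm [np.float32(80.7), np.float32(79.5)] n [66, 67]
keeper 0.89 [212. 169. 259. 179.] [0.5727 0.0323] axis deg 72.5
keeper 0.84 [318. 164. 366. 188.] [ 0.5386 -0.106 ] axis deg 90.6
pos [ 0.5586 -0.029   0.3212] yaw -12.67 rows [ 0.089  0.136 -0.009] tw -0.001 F [-0.7  0.1 -0.5] t 18.05
```

Both moves held the box still. Before finishing, I'll undo the box's 3.4° turn with one gentle push on its +x face near the a corner.

```bash
cat >> h.py <<'E'
def X(x,y,z): return B((x-y)/2**.5,(x+y)/2**.5,z)
E
python3 -c "
from h import *
go(X(.108,.075,.16),np.radians(32.4))"
```

```text
pos [ 0.5586 -0.029   0.3212] yaw -12.67 rows [ 0.17  -0.807  1.074] tw -0.501 F [-0.7  0.1 -0.5] t 18.05
```

```bash
python3 -m jog '[[[0.05,-0.2,0.1,-0.07],[0.1,-0.4,0.3,-0.14],[0.15,-0.6,0.5,-0.21],[0.17,-0.81,0.7,-0.29],[0.17,-0.81,0.9,-0.36],[0.17,-0.81,1,-0.43],[0.17,-0.81,1,-0.5],[0.17,-0.81,1,-0.5],[0.17,-0.81,1,-0.5],[0.17,-0.81,1,-0.5]]]'; python3 -c "
from h import *
go(X(.106,.075,.042),np.radians(32.4))"
```

```text
clock: 18.88
position: [0.6111, 0.0838, 0.1732]
tcp_rot: [[0.847, 0.532, 0.001], [0.532, -0.847, 0.0], [0.001, 0.0, -1.0]]
ft_force: [0.2, -0.2, -0.2]
finger_gap: 0.0001
gripper_force: 0.0
pos [0.6111 0.0838 0.1732] yaw 32.12 rows [-0.023 -0.004  0.875] tw -0.003 F [ 0.2 -0.2 -0.2] t 18.8833
```

```bash
python3 -m jog '[[[0,0,0.2,0],[-0.02,0,0.4,0],[-0.02,0,0.6,0],[-0.02,0,0.8,0],[-0.02,0,0.87,0],[-0.02,0,0.87,0],[-0.02,0,0.87,0],[-0.02,0,0.87,0]]]'; python3 -c "
from h import *
go(X(.0893,.075,.042),np.radians(32.4))"
```

```text
clock: 19.55
position: [0.6103, 0.0824, 0.0452]
tcp_rot: [[0.845, 0.534, 0.004], [0.534, -0.845, 0.0], [0.003, 0.002, -1.0]]
ft_force: [0.6, -0.1, -0.0]
finger_gap: 0.0007
gripper_force: 0.0
pos [0.6103 0.0824 0.0452] yaw 32.3 rows [-0.125 -0.009  0.021] tw -0.001 F [ 0.6 -0.1 -0. ] t 19.55
```

```bash
python3 -m jog '[[[-0.03,0,0,0],[-0.06,0,0,0],[-0.09,0,0,0],[-0.11,0,0,0],[-0.125,0,0,0],[-0.14,0,0,0],[-0.155,0,0,0],[-0.165,0,0,0],[-0.175,0,0,0],[-0.175,0,0,0]]]'; python3 - <<'E'
from h import *
go(X(.0893,.075,.042),np.radians(32.4))
E
python3 -m jog '[[[0.05,0,0,0],[0.08,0,-0.2,0.05],[0.08,0.1,-0.5,0.12],[0.05,0.3,-0.8,0.2],[0,0.55,-1,0.27],[0,0.8,-1,0.34],[0,0.9,-1,0.4],[0,0.9,-1,0.46],[0,0.9,-1,0.48]]]'; python3 -m jog '[[[0,0,-0.2,0],[0,0,-0.5,0],[0,0,-0.8,0],[0,0,-0.8,0],[0,0,-0.8,0],[0,0,-0.8,0]]]'
python3 - <<'E'
from h import *
st=manip.read_state();s=manip.snapshot("wrist");np.save('w8.npy',dict(s=s,st=st),allow_pickle=True);corners(s,st);keep(s,st);go([.5672,-.0518,.3225],np.radians(-9.2))
setbox((.5568,-.0396),80.8);corners(s,st)
E
```

```text
clock: 20.38
position: [0.5871, 0.0699, 0.0432]
tcp_rot: [[0.845, 0.535, 0.003], [0.535, -0.845, 0.003], [0.004, -0.001, -1.0]]
ft_force: [4.0, 7.3, -0.9]
finger_gap: 0.0005
gripper_force: 3.6
pos [0.5871 0.0699 0.0432] yaw 32.36 rows [0.051 0.003 0.009] tw -0.0 F [ 4.   7.3 -0.9] t 20.3833
clock: 21.13
position: [0.6593, -0.0482, 0.193]
tcp_rot: [[0.98, -0.197, 0.001], [-0.197, -0.98, -0.001], [0.001, 0.001, -1.0]]
ft_force: [-0.4, 0.6, -0.8]
finger_gap: 0.0007
gripper_force: 0.0
clock: 21.63
position: [0.6589, -0.0459, 0.3132]
tcp_rot: [[0.982, -0.189, 0.002], [-0.189, -0.982, -0.001], [0.002, 0.0, -1.0]]
ft_force: [-1.0, 0.4, -0.8]
finger_gap: 0.0004
gripper_force: 0.0Traceback (most recent call last):
  File "<stdin>", line 2, in <module>
  File "h.py", line 43, in corners
    pc=proj(s,B(0,0,.062),st);c=[c for c in cv2.findContours(m,0,1)[0] if cv2.pointPolygonTest(c,(float(pc[0]),float(pc[1])),False)>=0][0]
                                ~~~~~~~~~~~~~~~~~~~~~~~~~~~~~~~~~~~~~~~~~~~~~~~~~~~~~~~~~~~~~~~~~~~~~~~~~~~~~~~~~~~~~~~~~~~~~~~~~~~~~~~^^^
IndexError: list index out of range
```

Return to the viewing pose.

```bash
python3 -m jog '[[[-0.2,0,-0.03,0],[-0.4,0,-0.06,0],[-0.6,0,-0.07,-0.01],[-0.6,0,-0.07,-0.01],[-0.6,0,-0.07,-0.01],[-0.6,0,-0.07,-0.01]]]'
python3 - <<'E'
from h import *
st=manip.read_state();s=manip.snapshot("wrist");np.save('w8.npy',dict(s=s,st=st),allow_pickle=True);corners(s,st);keep(s,st);go([.5672,-.0518,.3225],np.radians(-9.2))
setbox((.5568,-.0396),80.8);
import h;h.setbox((.5568,-.0396),80.8);corners(s,st)
E
```

```text
clock: 22.18
position: [0.5698, -0.0288, 0.3216]
tcp_rot: [[0.985, -0.173, -0.002], [-0.173, -0.985, 0.0], [-0.002, 0.0, -1.0]]
ft_force: [0.4, -0.7, -0.4]
finger_gap: 0.0005
gripper_force: 0.0
edge turn deg [2.11 2.05] dist from O mm [np.float32(75.7), np.float32(81.4)] n [65, 65]
keeper 0.98 [217. 179. 266. 194.] [0.5666 0.028 ] axis deg 74.4
keeper 0.91 [322. 176. 372. 198.] [ 0.5377 -0.1132] axis deg 92.7
keeper 0.67 [253. 139. 339. 221.] [ 0.5602 -0.0424] axis deg 163.1
pos [ 0.5705 -0.0289  0.322 ] yaw -9.97 rows [ 0.005  0.154 -0.004] tw -0.009 F [-0.7  0.2 -0.7] t 22.2833
edge turn deg [-1.23 -1.34] dist from O mm [np.float32(78.3), np.float32(80.8)] n [64, 65]
```

```bash
sed -i 's/^setbox.*/setbox((.5559,-.0412),79.5)/' h.py; python3 -c "
from h import *
go(B(-.038,-.060,.17),np.radians(-10.5))"
```

```text
pos [ 0.5705 -0.0289  0.322 ] yaw -9.97 rows [-0.337  0.495  1.013] tw 0.006 F [-0.7  0.2 -0.7] t 22.2833
```

```bash
python3 -m jog '[[[-0.1,0.15,0.25,0],[-0.2,0.3,0.5,0],[-0.34,0.495,0.75,0],[-0.34,0.495,0.95,0],[-0.34,0.495,1,0],[-0.34,0.495,1,0],[-0.34,0.495,1,0]]]'; python3 -m jog '[[[0,0,0.2,0],[0,0,0.4,0],[0,0,0.53,0],[0,0,0.57,0],[0,0,0.57,0],[0,0,0.57,0],[0,0,0.57,0]]]'; python3 -c "
from h import *
go(B(-.0153,-.060,.085),np.radians(-10.5))"
```

```text
clock: 22.87
position: [0.5078, -0.0928, 0.1736]
tcp_rot: [[0.985, -0.173, -0.0], [-0.173, -0.985, 0.0], [-0.0, -0.0, -1.0]]
ft_force: [0.3, 0.3, 1.1]
finger_gap: 0.0005
gripper_force: 0.0
clock: 23.45
position: [0.5093, -0.0934, 0.0903]
tcp_rot: [[0.985, -0.172, 0.004], [-0.172, -0.985, -0.001], [0.004, 0.0, -1.0]]
ft_force: [0.9, 0.6, -0.4]
finger_gap: 0.0004
gripper_force: 0.0
pos [ 0.5093 -0.0934  0.0903] yaw -9.92 rows [0.14  0.003 0.036] tw 0.006 F [ 0.9  0.6 -0.4] t 23.45
```

```bash
python3 -m jog '[[[0.02,0,0.015,0],[0.04,0,0.015,0],[0.06,0,0.015,0],[0.08,0,0.015,0],[0.1,0,0.015,0],[0.12,0,0.015,0],[0.135,0,0.015,0],[0.145,0,0.015,0],[0.145,0,0.015,0],[0.145,0,0.015,0]]]';  python3 - <<'E'
from h import *
st=manip.read_state();s=manip.snapshot("wrist");go(B(-.0153,-.060,.085));keep(s,st)
E
```

```text
clock: 24.28
position: [0.5284, -0.0969, 0.085]
tcp_rot: [[0.985, -0.173, -0.0], [-0.173, -0.985, -0.0], [-0.0, 0.0, -1.0]]
ft_force: [0.1, 0.1, -1.3]
finger_gap: 0.0004
gripper_force: 0.3
pos [ 0.5284 -0.0969  0.085 ] yaw -9.95 rows [0.011 0.001 0.   ] tw 0 F [0.  0.1 0.2] t 24.3333
keeper 0.76 [244. 207. 359. 239.] [ 0.5424 -0.1121] axis deg 80.5
keeper 0.64 [  0. 204. 120. 240.] [0.5671 0.0287] axis deg 74.7
```

```bash
python3 -m jog '[[[0.007,0,0,0],[0.007,0,0,0],[-0.05,0,0,0],[-0.13,0,0,0],[-0.14,0,-0.2,0],[-0.14,0,-0.35,0],[-0.14,-0.3,-0.35,0],[-0.14,-0.55,-0.35,0],[-0.14,-0.8,-0.35,0],[-0.14,-0.8,-0.35,0],[-0.14,-0.8,-0.35,0]]]'; python3 -m jog '[[[0,0,0.15,0],[0,0,0.3,0],[0,0,0.36,0],[0,0,0.36,0],[0,0,0.36,0]]]'; python3 -c "
from h import *
go(B(-.0153,.060,.085),np.radians(-10.5))"
```

```text
clock: 25.3
position: [0.5283, 0.0266, 0.1379]
tcp_rot: [[0.986, -0.169, 0.001], [-0.169, -0.986, -0.0], [0.001, 0.0, -1.0]]
ft_force: [0.3, -0.1, 0.0]
finger_gap: 0.0006
gripper_force: 0.0
clock: 25.72
position: [0.5279, 0.0241, 0.0835]
tcp_rot: [[0.985, -0.174, -0.001], [-0.174, -0.985, -0.0], [-0.001, 0.0, -1.0]]
ft_force: [-0.1, -0.3, -0.9]
finger_gap: 0.0004
gripper_force: 0.0
pos [0.5279 0.0241 0.0835] yaw -10.02 rows [ 0.161 -0.005 -0.01 ] tw 0.005 F [-0.1 -0.3 -0.9] t 25.7167
```

```bash
python3 -m jog '[[[0.03,0,-0.01,0],[0.06,0,-0.01,0],[0.08,0,-0.01,0],[0.1,0,-0.01,0],[0.12,0,-0.01,0],[0.135,0,-0.01,0],[0.15,0,-0.01,0],[0.162,0,-0.01,0],[0.167,0,-0.01,0],[0.167,0,-0.01,0]]]';  python3 - <<'E'
from h import *
st=manip.read_state();s=manip.snapshot("wrist");go(B(-.0153,.060,.085));keep(s,st)
E
python3 -m jog '[[[-0.05,0,0,0],[-0.13,0,-0.1,0],[-0.1,0.1,-0.35,0],[0.1,0.3,-0.6,0],[0.15,0.45,-0.85,0],[0.2,0.47,-1,0],[0.2,0.47,-1,0]]]' ; python3 -m jog '[[[0,0,-0.2,0],[0,0,-0.4,0],[0,0,-0.6,0],[0,0,-0.6,0],[0,0,-0.6,0],[0,0,-0.6,0]]]'
python3 - <<'E'
from h import *
st=manip.read_state();s=manip.snapshot("wrist");np.save('w9.npy',dict(s=s,st=st),allow_pickle=True);corners(s,st);keep(s,st)
cv2.imwrite('pics/w9.png',cv2.resize(s['img'][85:285,180:380,::-1],None,fx=3,fy=3,interpolation=cv2.INTER_CUBIC))
E
```

```text
clock: 26.55
position: [0.553, 0.0206, 0.0849]
tcp_rot: [[0.985, -0.173, -0.0], [-0.173, -0.985, -0.0], [-0.0, 0.0, -1.0]]
ft_force: [-1.6, 0.5, 0.2]
finger_gap: 0.0004
gripper_force: 0.4
pos [0.5531 0.0207 0.085 ] yaw -9.96 rows [-0.008  0.002 -0.   ] tw 0 F [-0.7  0.2 -0.1] t 26.6
keeper 0.72 [445. 211. 560. 251.] [ 0.5431 -0.1103] axis deg 78.4
keeper 0.57 [210. 212. 320. 242.] [0.5704 0.0295] axis deg 82.7
clock: 27.23
position: [0.5747, -0.0571, 0.2443]
tcp_rot: [[0.984, -0.175, 0.013], [-0.175, -0.985, -0.003], [0.013, 0.001, -1.0]]
ft_force: [1.3, 0.4, 1.6]
finger_gap: 0.0006
gripper_force: 0.0
clock: 27.73
position: [0.5702, -0.0536, 0.3246]
tcp_rot: [[0.985, -0.173, 0.0], [-0.173, -0.985, 0.0], [-0.0, -0.0, -1.0]]
ft_force: [0.7, 0.0, -1.2]
finger_gap: 0.0007
gripper_force: 0.0
edge turn deg [ 0.17 -0.1 ] dist from O mm [np.float32(79.6), np.float32(80.0)] n [64, 64]
keeper 0.6 [303. 181. 354. 198.] [ 0.5426 -0.1117] axis deg 78.7
```

View pics/w9.png

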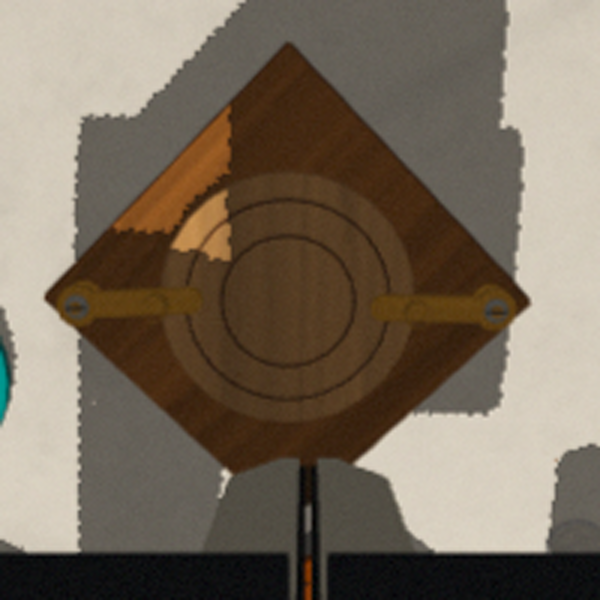

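The final picture shows the lid seated. Both keepers lie over its edge on the screw line from (77,306) to (497,311): a within about 3° and b within about 1°. I'm handing in.

```bash
python3 -c "
from plant import manip;print(manip.close_job())"
```

```text
the job is handed in; nothing more can be done
None
```

The lid is seated level and both keepers are turned in over its edge, a within about 3° and b about 1° of its middle; the box got nudged on the way and stands about 2 mm and 1.3° from where it started, and I handed in at about 28 s.

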